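Ease the T-handle off the upright slide

ROBOT

A 6-joint arm with a two-finger parallel gripper is mounted at the origin on the work surface. World frame = base frame: x ahead of the robot, y to its left, z up, the work surface at z = 0. Lengths are in m, angles in rad, forces in N, time in s.
With the tool pointing down it reaches from about 0.325 to 0.775 m from the base axis. Payload 5.5 kg.
Tool frame: the origin (TCP) lies between the finger pads; the fingertips stand 11 mm ahead of it and the grasp point (between the pads) lies 8 mm behind it; z points along the fingers, y is the line along which they close (so a half turn about z gives the same grasp; the last joint's range is limited). The gripper opens to 88 mm and grips with 3 to 60 N. Pads are 20 mm wide; open, the fingers measure 115 mm over their backs; the gripper's body (75 mm by 178 mm) begins 61 mm behind the grasp point.
Start: joints at [1.103, 0.091, 1.231, -0, 1.82, -0.057], TCP at [0.24, 0.55, 0.234] pointing down, gripper open.
Joint ranges: [-2.87, 2.87], [-0.86, 2.18], [0.17, 2.46], [-1.51, 4.65], [0.06, 2.69], [-2.65, 2.65]. Speed limits (rad/s): [2.57, 2.57, 3.01, 3.14, 3.14, 3.14].

INTERFACE

Orientations are given as a rotation vector (axis times angle).
In Python, from workcell import robot gives the robot as it stands.
- The arm moves only by the tool send_rows, never from a script. Its argument "commands" is a list that holds one entry, the list of rows, each a list of 6 numbers: the shift along the tool's x, y, z normalised to -1 to 1, where 1 is 400 mm, then the turn, a rotation vector about the tool's x, y, z normalised to -1 to 1, where 1 is 180 degrees. A call has 1 to 12 rows; each row is the pose to reach, as a shift and turn from the pose commanded when the call began, along the tool's axes at that moment, turning the shorter way round; what a row does not reach only later rows make up. A row lasts 1/10 s, in which the tool goes at most 50 mm and 8.59 degrees, less where a joint would pass 70% of its speed; a pose out of reach is approached as far as the arm can. A call with a number of a shift or a turn outside -1 to 1 is refused whole. A call with a gripper value outside its range is refused whole. "fingers" is the closure, from -1 (fully open) to 1 (shut), set as the call begins (left out, the last holds). The fingers move at their own pace and stop on an object; the grip force is fixed at half the most. Time passes only in rows, so rows that repeat a pose let the fingers close. It gives the time, the measured TCP pose, the force, the opening and the grip force at its end, in the units of the state.
- robot.get_obs(): the state, without advancing time (a new reading comes with each control period).
- robot.camera(name): name is "side" or "top" or "wrist"; returns (picture, depth): 400x640x3 uint8, blue, green, red; 400x640 float32, m along the optical axis (not along the pixel's ray), 0 where there is no reading.
- robot.camera_model(name): a dict with "intrinsics" (3x3 intrinsics, pixels), "k1" (the pictures are not rectified: a ray, as slopes to the right and down, at radius r is drawn at 1 + k1 r^2 times it, then the intrinsics apply), "pose" (4x4, takes a point from camera to world coordinates); the wrist camera has in their place "tool_from_camera" (4x4, takes a point from camera to tool coordinates, whose origin is the TCP and whose axes are the flange's). Camera axes: x right, y down, z forward; pixel columns grow to the right and rows downward; lengths in m; the calibration is good to about 2 mm. A picture is of the moment at which its call begins: read the wrist's pose just before it. camera_model takes no time and is no camera call.
- robot.finish_job(): hands the job in; it is judged then, once.
The state is a dict: "time": time; "q": joint angles; "joint_vel": joint speeds; "joint_efforts": joint torques, N m; "ee_pos": TCP position; "tool_rot": TCP orientation; "force": force on the tool from outside, world axes, zero at the start; "moment": the same for the moment, N m; "finger_gap": opening from 0.0 (shut) to 1.0 (fully open); "grasp_force": force on a finger pad.
Only numpy, scipy, OpenCV 4.12 (cv2) and the standard library are available. Lean on these libraries where they do the work, as an engineer would, in place of code of your own. Each camera call takes 0.05 s, during which the arm holds its last target. There are 200 camera calls.

TASK

Take the ball-ended T-handle off the spindle on top of the upright slide. It is a tight friction fit, so work it off: pulling upwards all the while so that it creeps up, twist it a good 20 degrees anticlockwise (seen from above), then back and a good 20 degrees clockwise past where it started, all before it comes off the spindle. Then stand it upright, bore down, in the middle of the square metal tray and let go.

Things in the scene. Friction and masses are not known exactly. Their poses are not given: they have to be found in the camera images.
- handle_center (a point): Loose steel T-handle, 56 mm tall, 90 g; this point is on its axis, 28 mm above its foot; z up, x along the bar. Hub 22 mm across at all heights: round below, square above. Bar 6 mm thick, 82 mm over its ball ends, crosses the hub 19 mm above this point: grip the hub from above, closing along y, at this point's height or up to 15 mm above. Bore 14 mm wide, 28 mm deep, open below.
- handle_end (a point): Centre of the ball at the bar's +x end, 36 mm along x and 19 mm up from the handle's centre. Shows the handle's twist: it starts with the bar along the slide's x axis, and twisting anticlockwise moves this ball towards the slide's +y.
- slide: Grey casting, fixed: foot 84 x 64 mm, 36 mm column, 34 mm dial on top. Origin under its centre, z up. Dial top at 100 mm; from it stands a 26 mm tall springy split spindle on the axis. The handle starts fully down on it, foot on the dial (its centre at 128 mm), and is off once risen 26 mm. A straight pull takes 8 to 15 N over the first 20 mm, less while it turns; it stays where it is left.
- tray: Shallow square aluminium tray, fixed, 130 x 130 mm outside, 16 mm high, walls and floor 4 mm thick. Origin at the centre of its underside, z up. With the handle standing in it the handle's centre is 32 mm above this origin.
Not all that is in view belongs to the job. Of the things like the part that bears handle_center, leave any that is turquoise; of the rest the larger one is meant.

How it is judged:
On the way, in this order (a step that is already met when the one before it is completed fails the run):
1. handle twisted at least 12 degrees anticlockwise from its start, still on the spindle (y of handle_end in the frame of slide above 0.0075 m and z of handle_center in the frame of slide below 0.151 m and horizontal distance between handle_center and slide below 0.006 m), for 0.1 s.
2. then twisted at least 12 degrees clockwise past its start, having crept up 2 to 23 mm, still on the spindle (y of handle_end in the frame of slide below -0.0075 m and z of handle_center in the frame of slide between 0.13 and 0.151 m and horizontal distance between handle_center and slide below 0.006 m), for 0.1 s.
At the end, for the whole second after the job is handed in: The T-handle stands upright (within 10 degrees), bore down, on the tray's floor, its axis within 30 mm of the tray's centre, released (horizontal distance between handle_center and tray below 0.03 m and angle between handle_center's own z axis and vertical below 0.17 rad and z of handle_center in the frame of tray below 0.037 m); the robot touches nothing.
It also fails if it takes over 51 s, if anything falls off the work surface, if the arm or the gripper's body presses on something with over 40 N, if the wrist force passes 120 N, or if a joint passes its speed limit or range.

## Working session

There is one attempt and no reset: what is moved stays moved. The work goes in short steps, Python scripts to look and compute and a tool call to move; the robot and the scene stay as the last step left them, time stands still between calls to the robot, and variables do not carry over. Pictures are saved under pics/ and viewed, at most 10 in all, crops included, and the job is handed in when it is done.

Besides the shell and the picture viewer there is one more tool, called after "Emit:" by a JSON object that holds its "fn" and its "kwargs". send_rows: Moves the arm, as the interface text tells. Scaled input: -1 to 1 covers 400 mm each way for a shift and 180 degrees each way for a turn. Its arguments: {"type":"object","properties":{"commands":{"type":"array"},"fingers":{"type":"number"}},"required":["commands"]}

```bash
mkdir -p pics; cat > h.py <<'E'
import numpy as np, cv2
from workcell import robot
from scipy.spatial.transform import Rotation as R
def model(n,obs=None):
    m=robot.camera_model(n)
    if n=="wrist":
        T=np.eye(4);T[:3,:3]=R.from_rotvec(obs["tool_rot"]).as_matrix();T[:3,3]=obs["ee_pos"]
        P=T@np.array(m["tool_from_camera"])
    else: P=np.array(m["pose"])
    return np.array(m["intrinsics"]),m["k1"],P
def slopes(uv,K,k1):
    d=np.array([[k1,0,0,0]],float)
    return cv2.undistortPoints(np.array(uv,float).reshape(-1,1,2),K,d[0]).reshape(-1,2)
def plane(uv,M,z):
    K,k1,P=M;s=slopes(uv,K,k1);r=np.c_[s,np.ones(len(s))]@P[:3,:3].T
    return P[:3,3]+r*((z-P[2,3])/r[:,2])[:,None]
def deproj(uv,d,M):
    K,k1,P=M;s=slopes(uv,K,k1);return (np.c_[s,np.ones(len(s))]*np.array(d).reshape(-1,1))@P[:3,:3].T+P[:3,3]
def cloud(dep,M):
    v,u=np.mgrid[:400,:640];uv=np.c_[u.ravel(),v.ravel()]
    return deproj(uv,dep.ravel(),M).reshape(400,640,3)
E
python3 - <<'E'
from h import *
o=robot.get_obs();print({k:np.round(v,3) for k,v in o.items()})
for n in("top","side"):
    M=model(n);print(n,np.round(M[2],3).tolist(),M[1],M[0][0,0])
    im,d=robot.camera(n);cv2.imwrite(f"pics/{n}0.png",im);np.save(f"{n}0.npy",d)
E
```

```text
{'time': np.float64(0.0), 'q': array([ 1.103,  0.092,  1.232, -0.   ,  1.82 , -0.057]), 'joint_vel': array([-0.001, -0.   , -0.001, -0.   ,  0.   , -0.001]), 'joint_efforts': array([-2.0000e-03, -4.4647e+01, -4.0643e+01,  7.0000e-02,  3.0000e-02,
       -0.0000e+00]), 'ee_pos': array([0.24 , 0.55 , 0.233]), 'tool_rot': array([-6.410e-01, -3.075e+00,  3.000e-03]), 'force': array([1.124, 0.387, 0.302]), 'moment': array([ 0.053,  0.013, -0.015]), 'grasp_force': np.float64(0.0), 'finger_gap': np.float64(1.004)}
top [[-0.01, -0.999, 0.044, 0.47], [-1.0, 0.009, -0.025, 0.009], [0.024, -0.044, -0.999, 0.866], [0.0, 0.0, 0.0, 1.0]] -0.04686916367817203 383.30228833708986
side [[-0.993, -0.075, 0.089, 0.439], [-0.115, 0.492, -0.863, 0.622], [0.021, -0.867, -0.497, 0.475], [0.0, 0.0, 0.0, 1.0]] 0.011089650676280881 380.11352985352573
```

View pics/top0.png

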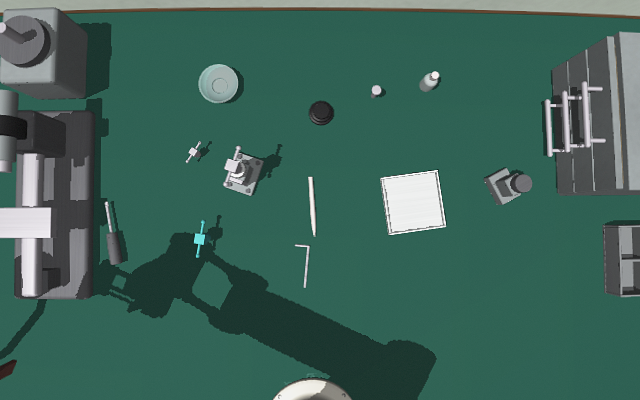

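View pics/side0.png

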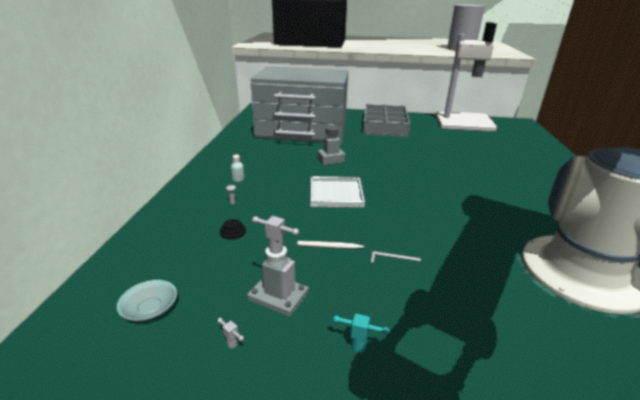

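The side view shows three T-handles. The candidates are:
- grey on the slide, top (237,165) / side (275,230)
- small grey, loose, top (194,151) / side (231,332)
- turquoise, top (200,239) / side (360,330)

The one on the slide fits: it is not turquoise and is the larger of the two grey ones. The tray is at top (413,203). I'll confirm with one enlarged crop and measure.

```bash
python3 - <<'E'
from h import *
t=cv2.imread("pics/top0.png");s=cv2.imread("pics/side0.png")
a=cv2.resize(t[130:210,180:280],None,fx=4,fy=4,interpolation=cv2.INTER_CUBIC)
b=cv2.resize(s[205:355,200:325],None,fx=3.2,fy=3.2,interpolation=cv2.INTER_CUBIC)
c=np.zeros((480,800,3),np.uint8);c[:320,:400]=a;c[:480,400:]=b;cv2.imwrite("pics/crop.png",c)
M=model("top");d=np.load("top0.npy");C=cloud(d,M)
# bar/hub top by height
reg=np.zeros(d.shape,bool);reg[130:210,180:290]=1
z=C[...,2]
for lo,hi in((.135,.17),(.085,.11),(.005,.03)):
    m=reg&(z>lo)&(z<hi);v,u=np.nonzero(m);p=C[m]
    if len(p): 
        w=np.linalg.eigh(np.cov(p[:,:2].T));r=cv2.minAreaRect((p[:,:2]*1000).astype(np.float32))
        print(lo,len(p),p.mean(0).round(4),u.min(),u.max(),v.min(),v.max(),np.degrees(np.arctan2(w[1][1,1],w[1][0,1])).round(1),r, np.percentile(p[:,2],[5,50,95]).round(4))
reg[:]=0;reg[155:250,365:460]=1
m=(reg&(t.min(2)>150)).astype(np.uint8)
cn=max(cv2.findContours(m,0,2)[0],key=cv2.contourArea)
p=plane(cn.reshape(-1,2),M,.016);print("tray",cv2.minAreaRect((p[:,:2]*1000).astype(np.float32)))
MS=model("side");Cs=cloud(np.load("side0.npy"),MS)
reg[:]=0;reg[205:245,240:305]=1
m=reg&(Cs[...,2]>.136)&(Cs[...,2]<.175);p=Cs[m]
print("side",len(p),cv2.minAreaRect((p[:,:2]*1000).astype(np.float32)),np.percentile(p[:,2],[5,50,95]))
E
```

```text
0.135 286 [0.5637 0.1452 0.1533] 223 241 145 186 160.8 ((564.1987915039062, 145.92852783203125), (21.884653091430664, 80.99522399902344), 72.21895599365234) [0.1453 0.1537 0.1588]
0.085 110 [0.5595 0.139  0.0994] 231 246 161 177 147.2 ((561.7752685546875, 140.92637634277344), (22.289493560791016, 33.41080856323242), 61.613990783691406) [0.0873 0.1006 0.1044]
0.005 642 [0.5622 0.1431 0.0151] 182 281 132 209 97.8 ((570.4414672851562, 176.8773193359375), (221.82342529296875, 174.1133575439453), 88.31745147705078) [0.0059 0.0151 0.0215]
tray ((497.07855224609375, -231.06106567382812), (129.54876708984375, 131.87069702148438), 7.476865291595459)
side 433 ((563.6185913085938, 147.32650756835938), (24.446176528930664, 81.02204132080078), 68.98345947265625) [0.1385267  0.14931979 0.15595996]
```

View pics/crop.png

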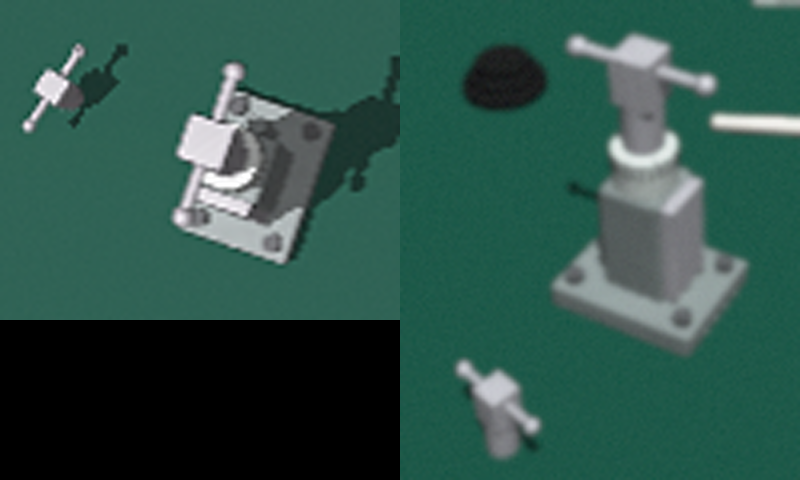

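The crop confirms it. The target is the large grey T-handle on the slide, with its hub at crop (208,143) and ball ends at crop (233,71) and (182,217). The other grey one is about half its size. I'll move above it.

Emit:
{"fn": "send_rows", "kwargs": {"commands": [[[-0.29, -0.15, -0.04, 0, 0, 0], [-0.575, -0.3, -0.075, 0, 0, 0], [-0.575, -0.3, -0.075, 0, 0, 0], [-0.575, -0.3, -0.075, 0, 0, 0], [-0.575, -0.3, -0.075, 0, 0, 0], [-0.575, -0.3, -0.075, 0, 0, -0.028], [-0.575, -0.3, -0.075, 0, 0, -0.028]]], "fingers": -1}}

```text
time: 0.8
ee_pos: [0.4038, 0.3466, 0.2636]
tool_rot: [0.509, 3.1, -0.0]
force: [-0.8, 0.3, 0.6]
finger_gap: 1.001
grasp_force: 0.0
```

```bash
python3 - <<'E'
from h import *
M=model("top")
p=plane([(238.2,147.7),(225.5,184.2)],M,.147);print(p.round(4),p.mean(0),np.degrees(np.arctan2(*(p[0]-p[1])[[1,0]])))
o=robot.get_obs();print(o["ee_pos"],o["tool_rot"],o["time"])
T=R.from_rotvec(o["tool_rot"]).as_matrix();print(T.round(3))
g=np.array([.564,.146,.26]);print((T.T@(g-o["ee_pos"])/.4).round(3))
E
```

```text
[[0.5984 0.1353 0.147 ]
 [0.5296 0.1591 0.147 ]] [0.5639994  0.14720878 0.147     ] -19.08492622731318
[0.40378792 0.34657844 0.26363132] [ 5.09284298e-01  3.09990813e+00 -2.19740534e-04] 0.8
[[-0.947  0.32   0.   ]
 [ 0.32   0.947 -0.   ]
 [-0.    -0.    -1.   ]]
[-0.54  -0.347  0.009]
```

Emit:
{"fn": "send_rows", "kwargs": {"commands": [[[-0.27, -0.17, 0, 0, 0, 0], [-0.54, -0.345, 0, 0, 0, 0], [-0.54, -0.345, 0, 0, 0, 0], [-0.54, -0.345, 0, 0, 0, 0], [-0.54, -0.345, 0, 0, 0, 0], [-0.54, -0.345, 0, 0, 0, 0], [-0.54, -0.345, 0, 0, 0, 0], [-0.54, -0.345, 0, 0, 0, 0]]]}}

```text
time: 1.6
ee_pos: [0.5629, 0.1506, 0.2634]
tool_rot: [-0.503, -3.1, -0.001]
force: [-0.1, 0.5, -0.0]
finger_gap: 0.997
grasp_force: 0.0
```

```bash
python3 - <<'E'
from h import *
o=robot.get_obs();print(o["ee_pos"],o["tool_rot"],o["time"])
M=model("wrist",o);im,d=robot.camera("wrist");np.save("w0.npy",d)
C=cloud(d,M);z=C[...,2]
near=np.hypot(C[...,0]-.564,C[...,1]-.147)<.055
m=near&(z>.135)&(z<.17)
p=C[m];print(len(p),M[2].round(3).tolist())
print(cv2.minAreaRect((p[:,:2]*1000).astype(np.float32)),np.percentile(p[:,2],[5,50,95]))
h=near&(z>.152)&(z<.162);q=C[h];print("hubtop",len(q),cv2.minAreaRect((q[:,:2]*1000).astype(np.float32)),q.mean(0))
im[m]=im[m]//2+np.array([0,0,120],np.uint8);cv2.imwrite("pics/w0.png",im)
E
```

```text
[0.56286683 0.1505734  0.26338198] [-5.03487462e-01 -3.09995782e+00 -8.39518547e-04] 1.6
1409 [[0.316, 0.91, 0.268, 0.489], [0.949, -0.304, -0.088, 0.176], [0.001, 0.282, -0.959, 0.415], [0.0, 0.0, 0.0, 1.0]]
((564.1519775390625, 148.37551879882812), (21.87972068786621, 80.94310760498047), 70.92340087890625) [0.14716071 0.15492469 0.15729532]
hubtop 798 ((563.2017211914062, 148.5353240966797), (21.85796356201172, 76.84552764892578), 71.83516693115234) [0.56275981 0.14884065 0.15607508]
```

View pics/w0.png

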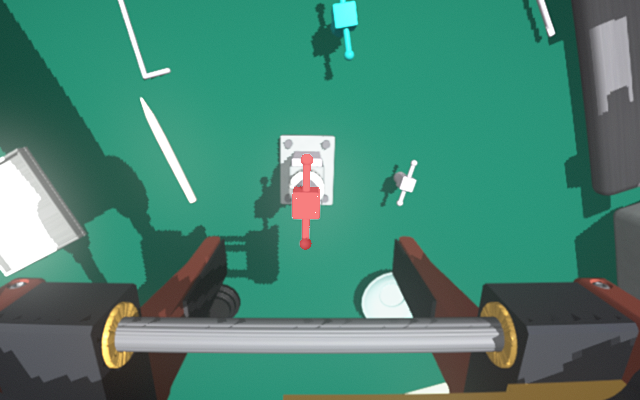

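The wrist view shows the handle (marked red) with its hub at (306,205) and balls at (307,160) and (306,244). It sits between the fingers with the bar square to the closing line. I'll go down.

Emit:
{"fn": "send_rows", "kwargs": {"commands": [[[-0.005, -0.005, 0.12, 0, 0, 0], [-0.005, -0.005, 0.23, 0, 0, 0], [-0.005, -0.005, 0.33, 0, 0, 0], [-0.005, -0.005, 0.33, 0, 0, 0], [-0.005, -0.005, 0.33, 0, 0, 0], [-0.005, -0.005, 0.33, 0, 0, 0]]]}}

```text
time: 2.25
ee_pos: [0.566, 0.1474, 0.1354]
tool_rot: [0.503, 3.096, 0.003]
force: [0.2, -0.5, 0.2]
finger_gap: 0.998
grasp_force: 0.0
```

```bash
python3 - <<'E'
from h import *
o=robot.get_obs();print(o["ee_pos"],o["tool_rot"],o["time"],o["force"])
T=R.from_rotvec(o["tool_rot"]).as_matrix();print((T.T@(np.array([.564,.148,.130])-o["ee_pos"])/.4).round(4),np.degrees(np.arctan2(T[1,0],T[0,0])))
E
```

```text
[0.56595803 0.14738672 0.13540768] [5.02500568e-01 3.09628427e+00 2.98899354e-03] 2.25 [ 0.1607785  -0.52845867  0.22304016]
[ 0.0052 -0.0001  0.0135] 161.56317163569238
```

Emit:
{"fn": "send_rows", "kwargs": {"commands": [[[0.004, 0, 0.01, 0, 0, 0], [0.004, 0, 0.01, 0, 0, 0], [0.004, 0, 0.01, 0, 0, 0]]]}}

```text
time: 2.55
ee_pos: [0.5637, 0.1469, 0.1286]
tool_rot: [0.505, 3.099, 0.001]
force: [1.3, -0.0, 0.2]
finger_gap: 1.002
grasp_force: 0.0
```

Emit:
{"fn": "send_rows", "kwargs": {"commands": [[[0, 0, 0, 0, 0, 0], [0, 0, 0, 0, 0, 0], [0, 0, 0, 0, 0, 0], [0, 0, 0, 0, 0, 0], [0, 0, 0, 0, 0, 0], [0, 0, 0, 0, 0, 0], [0, 0, 0, 0, 0, 0], [0, 0, 0, 0, 0, 0]]], "fingers": 1}}

```text
time: 3.35
ee_pos: [0.5634, 0.1468, 0.1276]
tool_rot: [-0.505, -3.101, 0.0]
force: [-0.6, -0.3, -0.3]
finger_gap: 0.313
grasp_force: 0.0
```

Emit:
{"fn": "send_rows", "kwargs": {"commands": [[[0, 0, 0, 0, 0, 0], [0, 0, 0, 0, 0, 0], [0, 0, 0, 0, 0, 0], [0, 0, 0, 0, 0, 0]]]}}

```text
time: 3.75
ee_pos: [0.5633, 0.1469, 0.1277]
tool_rot: [-0.505, -3.101, -0.0]
force: [-0.4, -0.0, 1.7]
finger_gap: 0.247
grasp_force: 30.0
```

Emit:
{"fn": "send_rows", "kwargs": {"commands": [[[0, 0, -0.002, 0, 0, -0.02], [0, 0, -0.004, 0, 0, -0.04], [0, 0, -0.006, 0, 0, -0.06], [0, 0, -0.008, 0, 0, -0.08], [0, 0, -0.01, 0, 0, -0.1], [0, 0, -0.012, 0, 0, -0.12], [0, 0, -0.013, 0, 0, -0.13], [0, 0, -0.013, 0, 0, -0.13], [0, 0, -0.013, 0, 0, -0.13], [0, 0, -0.013, 0, 0, -0.13]]]}}

```text
time: 4.75
ee_pos: [0.563, 0.1467, 0.1315]
tool_rot: [0.133, -3.137, 0.0]
force: [2.0, 1.0, -9.8]
finger_gap: 0.249
grasp_force: 30.0
```

```bash
cat > look.py <<'E'
from h import *
import sys
o=robot.get_obs();T=R.from_rotvec(o["tool_rot"]).as_matrix()
print(o["ee_pos"],o["time"],o["force"],o["moment"],"yaw",np.degrees(np.arctan2(T[1,0],T[0,0])))
for n in("top","side","wrist"):
    M=model(n,o);im,d=robot.camera(n);cv2.imwrite(f"pics/{n}{sys.argv[1]}.png",im);np.save(f"{n}{sys.argv[1]}.npy",d)
E
python3 look.py 1; python3 - <<'E'
import cv2,numpy as np
s=cv2.imread("pics/side1.png")[170:320,200:360];w=cv2.imread("pics/wrist1.png")[100:250,220:400]
c=np.hstack([cv2.resize(s,(400,375)),cv2.resize(w,(400,375))]);cv2.imwrite("pics/c1.png",c)
E
```

```text
[0.56298244 0.14672039 0.13153956] 4.75 [ 2.01857157  0.99788442 -9.77505611] [ 0.15754206 -0.46316128 -0.01086   ] yaw -175.13607909840087
```

View pics/c1.png

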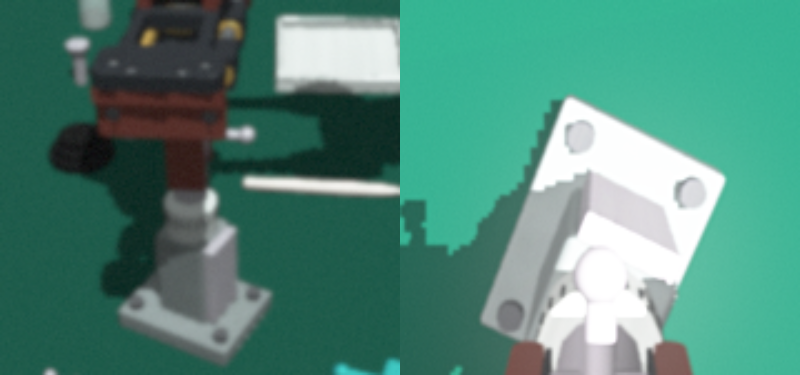

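The side crop shows the handle gripped above the dial with a ball showing at crop (245,133). In the wrist crop the near ball, at (600,270), is in line with the gripper and the slide foot appears turned about 24°, so the handle turned with the tool. Now back and clockwise, still pulling.

Emit:
{"fn": "send_rows", "kwargs": {"commands": [[[0, 0, -0.002, 0, 0, 0.025], [0, 0, -0.004, 0, 0, 0.05], [0, 0, -0.006, 0, 0, 0.075], [0, 0, -0.008, 0, 0, 0.1], [0, 0, -0.01, 0, 0, 0.125], [0, 0, -0.012, 0, 0, 0.15], [0, 0, -0.014, 0, 0, 0.175], [0, 0, -0.016, 0, 0, 0.2], [0, 0, -0.018, 0, 0, 0.23], [0, 0, -0.018, 0, 0, 0.26], [0, 0, -0.018, 0, 0, 0.26], [0, 0, -0.018, 0, 0, 0.26]]]}}

```text
time: 6.1
ee_pos: [0.5632, 0.1472, 0.1405]
tool_rot: [-1.119, -2.935, -0.001]
force: [0.7, 2.7, -8.0]
finger_gap: 0.25
grasp_force: 30.0
```

Emit:
{"fn": "send_rows", "kwargs": {"commands": [[[0, 0, 0, 0, 0, 0], [0, 0, 0, 0, 0, 0], [0, 0, 0, 0, 0, 0]]]}}

```text
time: 6.4
ee_pos: [0.5633, 0.1471, 0.1405]
tool_rot: [1.122, 2.934, 0.001]
force: [-1.1, 3.5, -5.6]
finger_gap: 0.248
grasp_force: 30.0
```

```bash
python3 look.py 2; python3 - <<'E'
import cv2,numpy as np
s=cv2.imread("pics/side2.png")[170:320,200:360];w=cv2.imread("pics/wrist2.png")[100:250,220:400]
c=np.hstack([cv2.resize(s,(400,375)),cv2.resize(w,(400,375))]);cv2.imwrite("pics/c2.png",c)
E
```

```text
[0.56329615 0.14709532 0.14050015] 6.4 [-1.08510039  3.46099413 -5.56439958] [ 0.60565319  0.12244726 -0.02116457] yaw 138.1536271355732
```

View pics/c2.png

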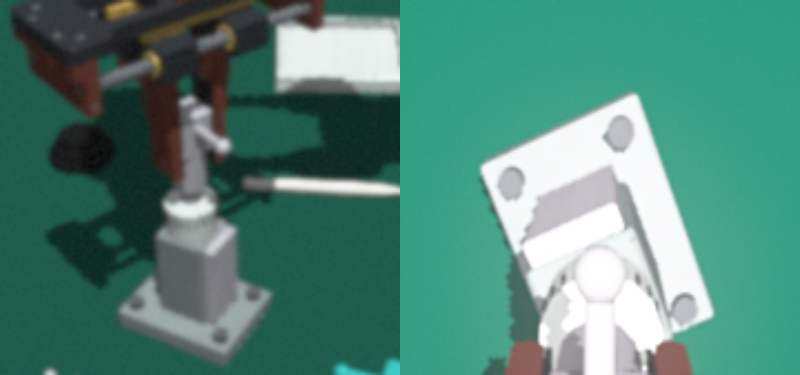

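The side crop shows the handle up on the spindle, with the bar swung clockwise and the ball at (222,146). The wrist crop shows the ball in the same place as before at (600,272), so there was no slip. That is 23° clockwise with 12.8 mm of rise. Next I'll pull it off.

Emit:
{"fn": "send_rows", "kwargs": {"commands": [[[0, 0, -0.01, 0, 0, -0.02], [0, 0, -0.02, 0, 0, -0.04], [0, 0, -0.03, 0, 0, -0.06], [0, 0, -0.04, 0, 0, -0.08], [0, 0, -0.05, 0, 0, -0.1], [0, 0, -0.06, 0, 0, -0.12], [0, 0, -0.08, 0, 0, -0.13], [0, 0, -0.12, 0, 0, -0.13], [0, 0, -0.2, 0, 0, -0.13], [0, 0, -0.25, 0, 0, -0.13], [0, 0, -0.25, 0, 0, -0.13], [0, 0, -0.25, 0, 0, -0.13]]]}}

```text
time: 7.75
ee_pos: [0.5638, 0.1466, 0.241]
tool_rot: [0.506, 3.098, 0.001]
force: [0.3, 0.6, -0.5]
finger_gap: 0.248
grasp_force: 30.0
```

```bash
python3 look.py 3; python3 - <<'E'
from h import *
o=robot.get_obs();T=R.from_rotvec(o["tool_rot"]).as_matrix();print(T.round(4))
print((T.T@(np.array([.497,-.231,o["ee_pos"][2]])-o["ee_pos"])/.4).round(4))
# refine tray by depth
M=model("top");im=cv2.imread("pics/top3.png");
reg=np.zeros(im.shape[:2],np.uint8);reg[155:250,365:460]=1
m=(reg&(im.min(2)>150)).astype(np.uint8);cn=max(cv2.findContours(m,0,2)[0],key=cv2.contourArea)
print(cv2.minAreaRect((plane(cn.reshape(-1,2),M,.016)[:,:2]*1000).astype(np.float32)))
w=cv2.imread("pics/wrist3.png")[:, :];s=cv2.imread("pics/side3.png")[100:320,180:420]
cv2.imwrite("pics/c3.png",np.hstack([cv2.resize(s,(400,367)),cv2.resize(w[80:300,200:440],(400,367))]))
E
```

```text
[0.56378422 0.14656342 0.24103475] 7.75 [ 0.28499353  0.64283351 -0.47302483] [ 0.05078128  0.0291358  -0.07781045] yaw 161.45321914802702
[[-9.482e-01  3.176e-01 -2.400e-03]
 [ 3.176e-01  9.482e-01 -7.000e-04]
 [ 2.000e-03 -1.400e-03 -1.000e+00]]
[-0.1435 -0.9475  0.0011]
((498.2035217285156, -239.45693969726562), (129.3725128173828, 115.16800689697266), 7.346277713775635)
```

View pics/c3.png

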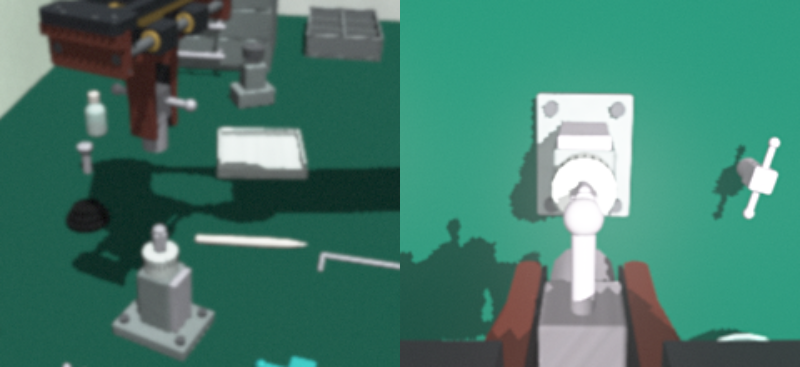

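The handle is off and held upright, with the hub in the fingers at side crop (155,130) and the spindle bare at (160,238). Now to the tray.

Emit:
{"fn": "send_rows", "kwargs": {"commands": [[[-0.015, -0.1, 0, 0, 0, 0], [-0.03, -0.2, 0, 0, 0, 0], [-0.045, -0.3, 0, 0, 0, 0], [-0.06, -0.4, 0, 0, 0, 0], [-0.075, -0.5, 0, 0, 0, 0], [-0.09, -0.6, 0, 0, 0, 0], [-0.105, -0.7, 0, 0, 0, 0], [-0.12, -0.8, 0, 0, 0, 0], [-0.135, -0.9, 0, 0, 0, 0], [-0.1435, -0.947, 0, 0, 0, 0], [-0.1435, -0.947, 0, 0, 0, 0], [-0.1435, -0.947, 0, 0, 0, 0]]]}}

```text
time: 9.1
ee_pos: [0.4973, -0.2304, 0.2389]
tool_rot: [-0.506, -3.099, -0.002]
force: [0.0, 0.8, -0.3]
finger_gap: 0.249
grasp_force: 30.0
```

Emit:
{"fn": "send_rows", "kwargs": {"commands": [[[0, 0, 0.08, 0, 0, 0], [0, 0, 0.16, 0, 0, 0], [0, 0, 0.24, 0, 0, 0], [0, 0, 0.32, 0, 0, 0], [0, 0, 0.4, 0, 0, 0], [0, 0, 0.46, 0, 0, 0], [0, 0, 0.48, 0, 0, 0], [0, 0, 0.48, 0, 0, 0], [0, 0, 0.48, 0, 0, 0], [0, 0, 0.48, 0, 0, 0]]]}}

```text
time: 10.1
ee_pos: [0.4987, -0.2309, 0.0501]
tool_rot: [0.504, 3.098, -0.002]
force: [0.4, -0.4, -0.5]
finger_gap: 0.251
grasp_force: 30.0
```

```bash
python3 look.py 4; python3 - <<'E'
import cv2
cv2.imwrite("pics/c4.png",cv2.resize(cv2.imread("pics/side4.png")[100:230,240:420],(720,520)))
E
```

```text
[ 0.49872836 -0.23086636  0.05012724] 10.1 [ 0.43919873 -0.42302889 -0.49953619] [-0.01914504  0.0248641   0.00069504] yaw 161.52585270033123
```

View pics/c4.png

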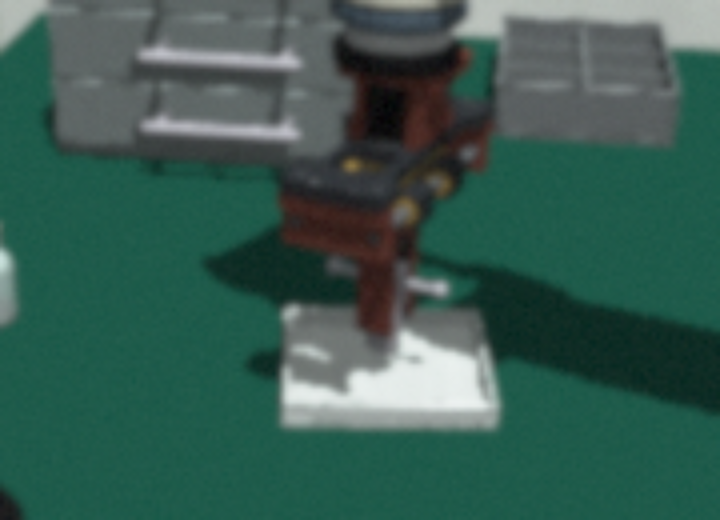

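The side crop shows the handle upright over the tray's middle, foot at about (385,350). I'll lower it gently.

Emit:
{"fn": "send_rows", "kwargs": {"commands": [[[0, 0, 0.015, 0, 0, 0], [0, 0, 0.03, 0, 0, 0], [0, 0, 0.035, 0, 0, 0], [0, 0, 0.038, 0, 0, 0], [0, 0, 0.038, 0, 0, 0], [0, 0, 0.038, 0, 0, 0], [0, 0, 0.038, 0, 0, 0]]]}}

```text
time: 10.95
ee_pos: [0.4978, -0.2307, 0.0331]
tool_rot: [0.505, 3.1, -0.0]
force: [-0.3, 0.1, -0.9]
finger_gap: 0.248
grasp_force: 30.0
```

Emit:
{"fn": "send_rows", "kwargs": {"commands": [[[0, 0, 0.001, 0, 0, 0], [0, 0, 0.002, 0, 0, 0], [0, 0, 0.003, 0, 0, 0], [0, 0, 0.004, 0, 0, 0], [0, 0, 0.004, 0, 0, 0], [0, 0, 0.004, 0, 0, 0]]]}}

```text
time: 11.55
ee_pos: [0.4977, -0.2307, 0.0317]
tool_rot: [0.505, 3.101, -0.0]
force: [-1.2, 0.5, 3.0]
finger_gap: 0.248
grasp_force: 30.0
```

Contact at the expected height, so I'll release.

Emit:
{"fn": "send_rows", "kwargs": {"commands": [[[0, 0, 0, 0, 0, 0], [0, 0, 0, 0, 0, 0], [0, 0, 0, 0, 0, 0], [0, 0, 0, 0, 0, 0], [0, 0, 0, 0, 0, 0], [0, 0, 0, 0, 0, 0]]], "fingers": -0.1}}

```text
time: 12.15
ee_pos: [0.4976, -0.2306, 0.0312]
tool_rot: [-0.505, -3.101, -0.0]
force: [0.3, 0.1, 0.2]
finger_gap: 0.554
grasp_force: 0.0
```

Emit:
{"fn": "send_rows", "kwargs": {"commands": [[[0, 0, -0.03, 0, 0, 0], [0, 0, -0.08, 0, 0, 0], [0, 0, -0.16, 0, 0, 0], [0, 0, -0.25, 0, 0, 0], [0, 0, -0.35, 0, 0, 0], [0, 0, -0.35, 0, 0, 0], [0, 0, -0.35, 0, 0, 0]]]}}

```text
time: 12.85
ee_pos: [0.4982, -0.231, 0.1733]
tool_rot: [0.504, 3.097, -0.002]
force: [0.2, -0.2, -0.8]
finger_gap: 0.549
grasp_force: 0.0
```

```bash
python3 look.py 5; python3 - <<'E'
import cv2,numpy as np
s=cv2.imread("pics/side5.png")[120:230,260:400];w=cv2.imread("pics/wrist5.png")[60:320,160:480]
cv2.imwrite("pics/c5.png",np.hstack([cv2.resize(s,(400,325)),cv2.resize(w,(400,325))]))
E
```

```text
[ 0.49820901 -0.23097271  0.17329039] 12.85 [ 0.20799072 -0.16127848 -0.84423755] [-0.02092509 -0.01708926  0.00021594] yaw 161.50200792322866
```

View pics/c5.png

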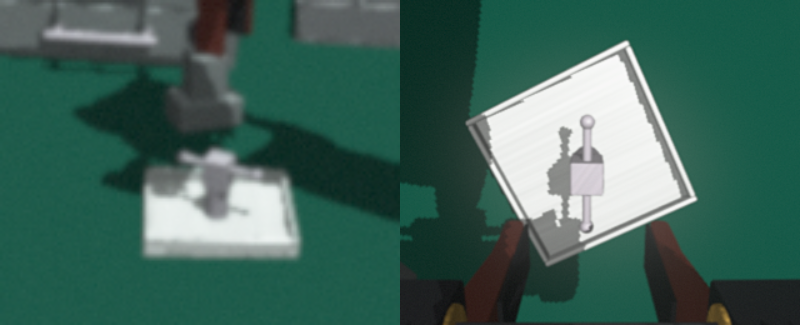

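The handle stands upright in the middle of the tray, hub at wrist crop (587,178), and the gripper is clear of it. I'll hand the job in.

```bash
python3 -c "
from workcell import robot
print(robot.finish_job())"
```

```text
the job is handed in; nothing more can be done
None
```

The T-handle was twisted about 23° each way while pulled upwards, came off the spindle, and now stands upright and released in the middle of the tray; the job was handed in at about 13 s, with no verdict returned.

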